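# Set the suction of a plate vacuum station

## Task

Bring the plate vacuum station up to its working suction. First push the red lever of the supply valve round with a fingertip until the valve is fully open (lever in line with its pipe, against its stop); then push the blue lever of the bleed valve round from open towards closed until the tip of the gauge needle stands within the green band, and take the hand away. Nothing needs gripping: leave the plates, tubes, pen, bottle and boxes where they are.

Things in the scene. Friction and masses are not known exactly. Their poses are not given: they have to be found in the camera images.
- station: Fixed white-topped aluminium box, 160 (x) x 350 (y) x 70 high, place and yaw vary. Origin: centre of its underside; x points to its back, y to its left, z up; its front faces the robot. Two plates lie on top, a 50 high face-up gauge, 100 across, between them. Two brass ball valves on level pipes stand out of its front, axes at x -150, y +-120; which valve is on the left varies.
- supply_lever (a joint): Red lever of the supply valve, rad, stop to stop. 0: shut, lever across the pipe, pointing to the station's left (its +y). 1.571: fully open, in line with the pipe, pointing out of the station's front (its -x). Opening is anticlockwise from above. Starts at 0 to 0.3. Turns at about 0.22 N m (3 to 4 N at 65 mm from its axis) and stays where it is left.
- bleed_lever (a joint): Blue lever of the bleed valve, rad, stop to stop. 0: fully open, in line with its pipe, pointing out of the station's front (its -x). 1.571: closed, lever across, pointing to the station's left (its +y). Closing is clockwise from above; it can be pushed back too. Starts at 0 to 0.12. Turns at about 0.22 N m and stays where it is left.
- supply_stem (a point): On the turning axis of the red lever, at the mid-height of its sleeve (98 above the table).
- supply_tip (a point): Outer end of the red lever, on its centre line, 95 from the axis, 98 above the table. The red vinyl sleeve covers 33 to 95 from the axis, is 16 wide and 12 thick (92 to 104 above the table); beneath it is free down to the valve's body, top at 61, and its pipe.
- bleed_stem (a point): On the turning axis of the blue lever, at the mid-height of its sleeve (98 above the table).
- bleed_tip (a point): Outer end of the blue lever, on its centre line, 95 from the axis, 98 above the table. Blue sleeve of the same size as the red one.
- gauge_centre (a point): Centre of the gauge's dial, on the needle's axis, about 116 above the table: the white dial faces up under a window and cannot be touched.
- needle_tip (a point): Tip of the gauge's black needle, 38 from the dial's centre. It turns clockwise seen from above as suction rises: it follows the blue lever at once, 1.8 rad per rad of closing, and back again. With the bleed fully open it points to the front left of the dial.
- band_mid (a point): Middle of the green band at the rim of the dial, 38 from the dial's centre; the band reaches about 6 mm (9 degrees) to either side. It is set at a different place each time, and stays there.
- plate_left: White 96-place deep-well plate, 128 x 86 x 44 high, lying loose in a 6 mm high frame on the left of the station's deck (top at 114 above the table); origin at the centre of its underside. Leave alone.
- plate_right: The same kind of plate on the right of the deck. Leave alone.
- tube_standing: Upright self-standing tube with a blue cap, 34 across and 115 tall, in front of the station between the two valves, easily knocked over; origin at the centre of its foot. Leave alone.
- tube_lying: Pale blue tube with a blue cap, 34 across, 115 long, lying on the table to the right of the station; origin under its middle. Leave alone.
- pen: Red and white pen, 135 long, 12 thick, lying in front of the station on the right; origin under its middle. Leave alone.
- buffer_bottle: White bottle with blue cap, 64 across, 130 tall, to the left of the station; origin at the centre of its foot. Leave alone.
- tip_box: Closed blue tip box, 122 x 85 x 60 high, to the right of the station; origin at the centre of its underside. Leave alone.
- pcr_stack: Stack of white plates, 128 x 86 x 56 high, far to the left; origin at the centre of its underside. Leave alone.

How it is judged:
On the way, in this order (a step that is already met when the one before it is completed fails the run):
1. the supply valve is fully open (value of joint supply_lever above 1.45 rad), for 0.2 s.
2. the needle stands within the green band (horizontal distance between needle_tip and band_mid below 0.0065 m), for 0.2 s.
At the end, for the whole second after the job is handed in: The red supply lever is within 7 degrees of its fully open stop, the needle's tip is within 6.5 mm of the middle of the green band (that is, within the band), the blue lever is at rest, and each bystander is within 12 mm of where it stood (value of joint supply_lever above 1.45 rad and horizontal distance between needle_tip and band_mid below 0.0065 m and velocity of joint bleed_lever between -0.05 and 0.05 rad/s and distance of each of plate_left, plate_right, tube_standing, tube_lying, pen, buffer_bottle, tip_box, pcr_stack from where it was at the start of the episode below 0.012 m); the robot touches nothing.
It fails at once if the bleed valve is closed down (blue lever past 0.45 rad) before the supply valve is fully open (value of joint supply_lever below 1.4 rad and value of joint bleed_lever above 0.45 rad).
It fails at once if a deep-well plate on the station is shifted, lifted or knocked over (moved by over 12 mm or tipped by over 0.3 rad) (distance of any of plate_left, plate_right from where it was at the start of the episode above 0.012 m or angle between any of plate_left, plate_right's own z axis and vertical above 0.3 rad).
It fails at once if the standing tube or the bottle is shifted, lifted or knocked over (moved by over 12 mm or tipped by over 0.3 rad) (distance of any of tube_standing, buffer_bottle from where it was at the start of the episode above 0.012 m or angle between any of tube_standing, buffer_bottle's own z axis and vertical above 0.3 rad).
It fails at once if the lying tube, the pen, the tip box or the stack of plates is shifted, lifted or knocked over (moved by over 12 mm or tipped by over 0.3 rad) (distance of any of tube_lying, pen, tip_box, pcr_stack from where it was at the start of the episode above 0.012 m or angle between any of tube_lying, pen, tip_box, pcr_stack's own z axis and vertical above 0.3 rad).
It also fails if it takes over 59 s, if anything falls off the work surface, if the arm or the gripper's body presses on something with over 40 N, if the wrist force passes 120 N, or if a joint passes its speed limit or range.

## Robot

A 6-joint arm with a two-finger parallel gripper is mounted at the origin on the work surface. World frame = base frame: x ahead of the robot, y to its left, z up, the work surface at z = 0. Lengths are in m, angles in rad, forces in N, time in s.
With the tool pointing down it reaches from about 0.25 to 0.775 m from the base axis. Payload 4 kg.
Tool frame: the origin (TCP) lies midway between the tips of the shut fingers; the grasp point (between the pads) lies 19 mm behind it (grip_point_offset is the distance from the TCP to the grasp point, in m); z points along the fingers, y is the line along which they close (so a half turn about z gives the same grasp; the last joint's range is limited). The gripper opens to 94 mm and grips with 3 to 60 N. Pads are 16 mm wide; open, the fingers measure 119 mm over their backs; the gripper's body (75 mm by 177 mm) begins 78 mm behind the grasp point.
Start: joints at [1.15, 0.087, 1.371, -0, 1.684, -0.103], TCP at [0.172, 0.522, 0.206] pointing down, gripper open.
Joint ranges: [-3.1, 3.1], [-0.76, 2.03], [0.27, 2.55], [-1.08, 4.22], [0.17, 2.65], [-2.57, 2.57]. Speed limits (rad/s): [2.79, 2.79, 3.14, 3.14, 3.14, 3.14].

## Interface

Orientations are given as [roll, pitch, yaw] about the fixed x, y, z axes, in that order (R = Rz(yaw) Ry(pitch) Rx(roll)).
In Python, from bench import * gives the robot as it stands.
- The arm moves only by the tool carry_out, never from a script. Its argument "commands" is a list of rows, each a list of 6 numbers: the shift along the tool's x, y, z in m, then the turn, a rotation vector about the tool's x, y, z in rad. In form: [[tx, ty, tz, rx, ry, rz], ...]. A call has exactly 5 rows; each row is the pose to reach, as a shift and turn from the pose commanded when the call began, along the tool's axes at that moment; what a row does not reach only later rows make up. A row lasts 1/10 s, in which the tool goes at most 50 mm and 8.59 degrees, less where a joint would pass 70% of its speed; a pose out of reach is approached as far as the arm can. A call with a gripper value outside its range is refused whole. "jaw" is the opening, from 0 (shut) to 1 (fully open), set as the call begins (left out, the last holds). The fingers move at their own pace and stop on an object; the grip force is fixed at half the most. Time passes only in rows, so rows that repeat a pose let the fingers close, or fill a call up. It gives the time, the measured TCP pose, the force, the opening and the grip force at its end, in the units of the state.
- get_obs(): the state, without advancing time (a new reading comes with each control period).
- snapshot(name): name is "scene" or "top" or "wrist"; returns a dict with "img" (480x640x3 uint8, red, green, blue), "range_z" (480x640 float32, m along the optical axis (not along the pixel's ray), 0 where there is no reading), "fx", "fy", "cx", "cy" (pixels), "R" (3x3) and "t" (3): a world point X has camera coordinates R X + t. Camera axes: x right, y down, z forward; pixel columns grow to the right and rows downward; lengths in m; the calibration is good to about 2 mm. The wrist camera is an equidistant fisheye: a pixel r from the principal point sees the ray r / f radians off the axis. A picture is of the moment at which its call begins.
- close_job(): hands the job in; it is judged then, once.
The state is a dict: "time": time; "joint_positions": joint angles; "qvel": joint speeds; "joint_torque": joint torques, N m; "tool_pos": TCP position; "ee_rot": TCP orientation; "wrist_force": force on the tool from outside, world axes, zero at the start; "wrist_torque": the same for the moment, N m; "width": finger opening in m; "finger_force": force on a finger pad.
Only numpy, scipy, OpenCV 4.12 (cv2) and the standard library are available. Lean on these libraries where they do the work, as an engineer would, in place of code of your own. Each camera call takes 0.05 s, during which the arm holds its last target. There are 200 camera calls.

## Working session

There is one attempt and no reset: what is moved stays moved. The work goes in short steps, Python scripts to look and compute and a tool call to move; the robot and the scene stay as the last step left them, time stands still between calls to the robot, and variables do not carry over. Pictures are saved under pics/ and viewed, at most 10 in all, crops included, and the job is handed in when it is done.

Besides the shell and the picture viewer there is one more tool, called after "Call:" in YAML: its name, and indented under it one key for each argument. carry_out: Moves the arm, as the interface text tells. Its arguments: {"type":"object","properties":{"commands":{"type":"array","items":{"type":"array","items":{"type":"number"}}},"jaw":{"type":"number"}},"required":["commands"]}

```bash
mkdir -p pics; python3 - <<'E'
from bench import *
import cv2,numpy as np
for n in("top","scene"):
    s=snapshot(n); cv2.imwrite(f"pics/{n}0.png",s["img"][:,:,::-1]); np.savez(f"{n}0.npz",**s)
    print(n,s["fx"],s["cx"],s["cy"],s["R"].round(3).tolist(),s["t"])
o=get_obs();print(o)
E
```

```text
top 578.5050491164108 320.83228492371506 235.6179063124665 [[0.012, -1.0, 0.002], [-0.998, -0.012, -0.06], [0.06, -0.002, -0.998]] [0.07277333 0.55870301 1.19084493]
scene 553.8676292282846 324.64746355363843 246.37208342682283 [[-0.097, 0.995, 0.018], [0.803, 0.089, -0.589], [-0.588, -0.042, -0.808]] [-0.0141271  -0.40482442  1.62182356]
{'time': 0.1, 'joint_positions': array([ 1.14991371e+00,  8.78943675e-02,  1.37209585e+00,  5.50721301e-06,
        1.68359864e+00, -1.03085349e-01]), 'qvel': array([ 0.00025517,  0.00060648, -0.00311873, -0.00090246,  0.00146231,
        0.00126762]), 'joint_torque': array([ 2.38788525e-03, -3.41252017e+01, -3.03302014e+01,  7.21449195e-02,
        3.03903152e-02, -8.35968649e-05]), 'tool_pos': array([0.17165358, 0.52200859, 0.20441766]), 'ee_rot': array([-3.13960761e+00, -2.10859437e-04,  2.82379579e+00]), 'wrist_force': array([ 0.36874524, -0.21152698, -0.42774067]), 'wrist_torque': array([-0.00970388,  0.06100568, -0.00225174]), 'finger_force': 0.0, 'width': 0.09408921652568403}
```

View pics/top0.png

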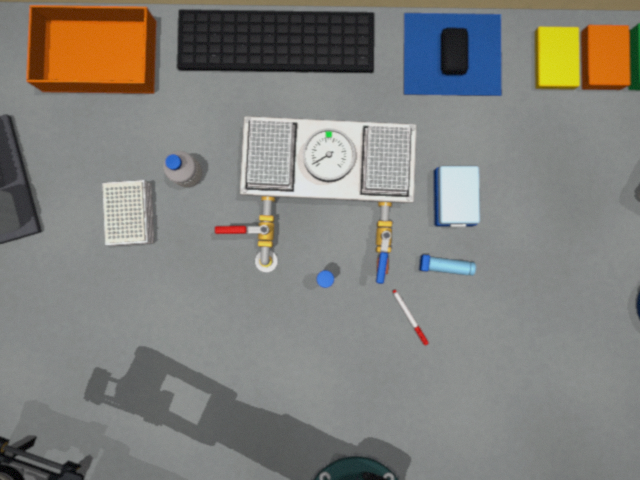

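View pics/scene0.png

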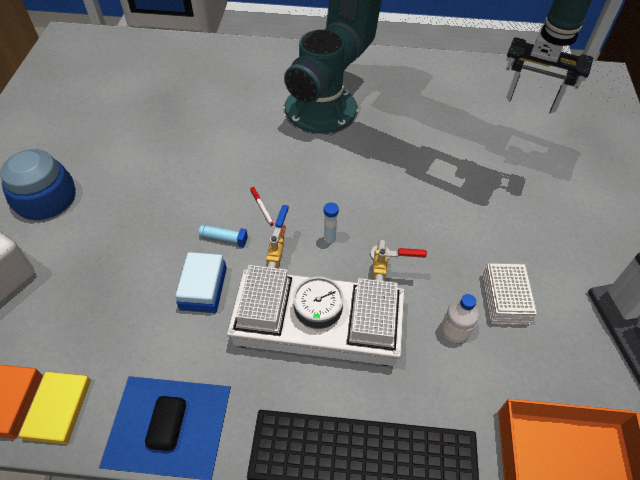

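The top view shows the red lever pointing left, tip about (215,230), stem about (266,230). The blue lever points to the front, tip about (381,283), stem about (385,237). The gauge centre is about (329,154) with the green band at (328,134), and the needle points front-left.

```bash
cat > h.py <<'E'
import cv2,numpy as np
from scipy.spatial.transform import Rotation as Ro
def ray(s,u,v,z):
    d=np.stack([(np.asarray(u,float)-s["cx"])/s["fx"],(np.asarray(v,float)-s["cy"])/s["fy"],np.ones(np.shape(u))],-1)@s["R"]
    c=-s["R"].T@s["t"]; return c+d*((z-c[2])/d[...,2])[...,None]
def blobs(s,lo,hi,box,z):
    h=cv2.cvtColor(np.ascontiguousarray(s["img"]),cv2.COLOR_RGB2HSV); m=cv2.inRange(h,np.array(lo),np.array(hi))
    k=np.zeros_like(m);x0,y0,x1,y1=box;k[y0:y1,x0:x1]=m[y0:y1,x0:x1]
    n,l,st,_=cv2.connectedComponentsWithStats(k); i=1+st[1:,4].argmax(); v,u=np.nonzero(l==i)
    return ray(s,u,v,z)[:,:2],(u,v)
def lever(P):
    (c,wh,a)=cv2.minAreaRect((P*1000).astype(np.float32)); b=cv2.boxPoints((c,wh,a))
    e=sorted([(np.linalg.norm(b[i]-b[(i+1)%4]),i) for i in range(4)])
    i=e[0][1]; j=(i+2)%4
    return np.array(c),wh,(b[i]+b[(i+1)%4])/2,(b[j]+b[(j+1)%4])/2
def station(s,box):
    # deck outline: white pixels
    return
E
python3 - <<'E'
from h import *
t=dict(np.load("top0.npz"));s=dict(np.load("scene0.npz"))
for n,S,rb,bb,gb in(("top",t,(205,215,255,245),(370,245,395,290),(315,125,345,145)),("scene",s,(390,240,435,265),(265,200,295,230),(305,308,330,322))):
    P,_=blobs(S,(0,150,90),(8,255,255),rb,.104);print(n,"red",[np.round(x,1) for x in lever(P)])
    P,_=blobs(S,(105,150,80),(125,255,255),bb,.104);print(n,"blue",[np.round(x,1) for x in lever(P)])
    P,_=blobs(S,(50,120,80),(75,255,255),gb,.116);print(n,"green",P.mean(0)*1000,len(P))
print("brass pts top", ray(t,[266,385,329,326,268,382],[230,237,154,280,196,203],np.array([.098,.098,.116,.115,.05,.05]))[:,:2].round(3))
c=t["img"][110:300,205:445];cv2.imwrite("pics/c1.png",cv2.resize(c,None,fx=3.3,fy=3.1,interpolation=cv2.INTER_CUBIC)[:,:,::-1])
# station deck corners from depth/white
u,v=np.meshgrid(np.arange(640),np.arange(480)); z=t["range_z"]
cam=np.stack([(u-t["cx"])/t["fx"]*z,(v-t["cy"])/t["fy"]*z,z],-1); W=(cam-t["t"])@t["R"]
m=((W[...,2]>.055)&(W[...,2]<.135)&(z>0)).astype(np.uint8);k=np.zeros_like(m);k[105:206,225:428]=m[105:206,225:428]
k=cv2.morphologyEx(k,cv2.MORPH_OPEN,np.ones((7,7)))
P=W[k>0][:,:2]*1000; r=cv2.minAreaRect(P.astype(np.float32));print("station",r,cv2.boxPoints(r).round(0).tolist())
E
```

```text
top red [array([562.3, 255.6]), array([13.6, 58.2]), array([562.6, 226.5], dtype=float32), array([561.9, 284.7], dtype=float32)]
top blue [array([492.4, -38.6]), array([13.9, 57.7]), array([521. , -42.7], dtype=float32), array([463.9, -34.5], dtype=float32)]
top green [749.41618496  67.2375801 ] 30
scene red [array([567.5, 256.5]), array([18.4, 60.2]), array([568.1, 226.4], dtype=float32), array([566.8, 286.6], dtype=float32)]
scene blue [array([497.5, -36.8]), array([15.1, 63.6]), array([466. , -32.4], dtype=float32), array([529. , -41.1], dtype=float32)]
scene green [750.03094657  68.9471136 ] 22
brass pts top [[ 0.563  0.186]
 [ 0.552 -0.045]
 [ 0.71   0.066]
 [ 0.467  0.069]
 [ 0.635  0.188]
 [ 0.624 -0.044]]
station ((710.5949096679688, 67.3604736328125), (350.583740234375, 162.0367431640625), 87.92207336425781) [[623.0, -105.0], [785.0, -111.0], [798.0, 240.0], [636.0, 245.0]]
```

View pics/c1.png

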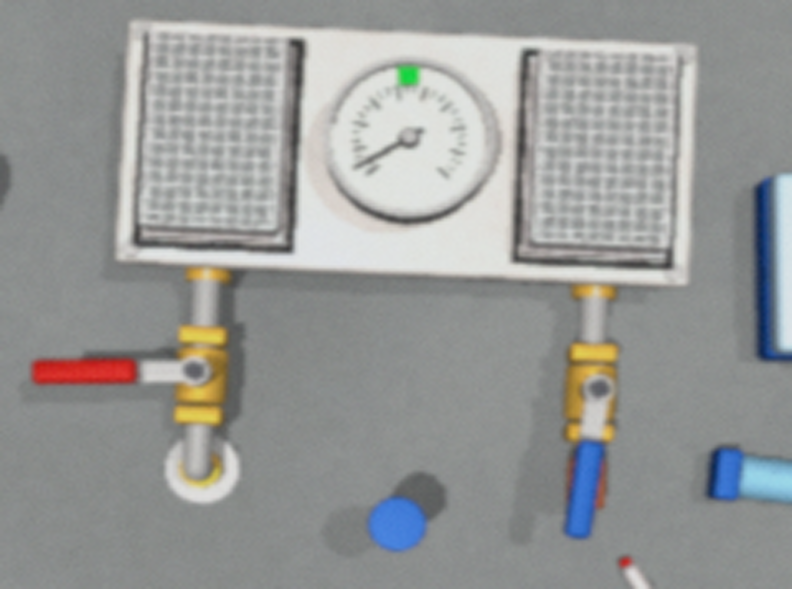

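Call:
carry_out:
  commands:
    - [-0.046,-0.011,0,0,0,-0.08]
    - [-0.092,-0.022,0,0,0,-0.16]
    - [-0.138,-0.034,0,0,0,-0.24]
    - [-0.184,-0.045,0,0,0,-0.318]
    - [-0.229,-0.056,0,0,0,-0.318]
  jaw: 0

```text
time: 0.6
tool_pos: [0.3731, 0.3963, 0.205]
ee_rot: [-3.141, -0.001, -3.14]
wrist_force: [-0.4, 0.4, -0.2]
width: 0.0574
finger_force: 0.0
```

Call:
carry_out:
  commands:
    - [-0.041,-0.026,0,0,0,0]
    - [-0.082,-0.052,0,0,0,0]
    - [-0.123,-0.078,0,0,0,0]
    - [-0.164,-0.104,0,0,0,0]
    - [-0.205,-0.13,0,0,0,0]

```text
time: 1.1
tool_pos: [0.5782, 0.2663, 0.2048]
ee_rot: [-3.142, -0.001, -3.142]
wrist_force: [-0.4, 0.8, 0.4]
width: 0.0174
finger_force: 0.0
```

Call:
carry_out:
  commands:
    - [-0.015,-0.007,0,0,0,0]
    - [-0.025,-0.013,0,0,0,0]
    - [-0.025,-0.013,0.02,0,0,0]
    - [-0.025,-0.013,0.04,0,0,0]
    - [-0.025,-0.013,0.06,0,0,0]

```text
time: 1.6
tool_pos: [0.6013, 0.2553, 0.1447]
ee_rot: [3.141, -0.0, -3.14]
wrist_force: [0.1, 0.5, 0.6]
width: 0.0004
finger_force: 0.0
```

```bash
python3 - <<'E'
from bench import *
from h import *
a=snapshot("scene")["img"][150:350,260:480];cv2.imwrite("pics/d.png",cv2.resize(a,None,fx=3,fy=3)[:,:,::-1])
E
```

```text
(no output)
```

View pics/d.png

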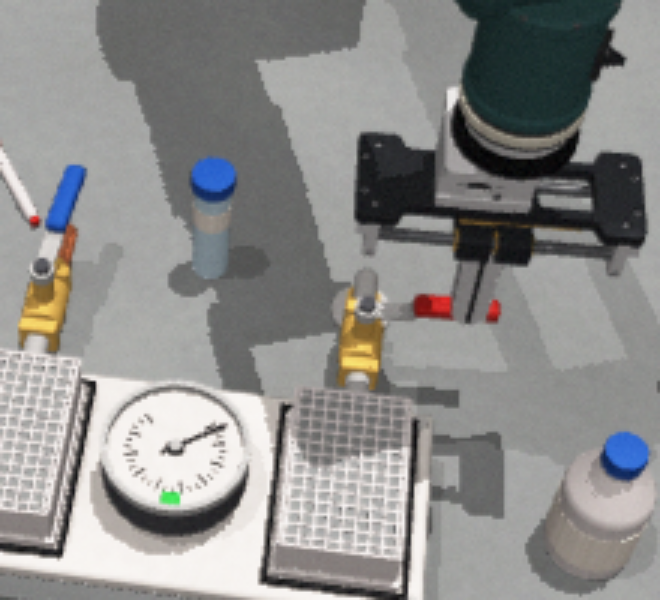

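Call:
carry_out:
  commands:
    - [0,-0.002,0.03,0,0,0]
    - [0,-0.002,0.062,0,0,0]
    - [0.005,-0.002,0.062,0,0,0]
    - [0.012,-0.002,0.062,0,0,0]
    - [0.018,-0.002,0.062,0,0,0]

```text
time: 2.15
tool_pos: [0.5842, 0.2536, 0.0861]
ee_rot: [3.14, 0.003, -3.141]
wrist_force: [0.1, -0.4, 0.3]
width: 0.0007
finger_force: 0.0
```

Call:
carry_out:
  commands:
    - [0.007,0,0,0,0,0]
    - [0.014,0,0,0,0,0]
    - [0.02,0,0,0,0,0]
    - [0.026,0,0,0,0,0]
    - [0.031,0,0,0,0,0]

```text
time: 2.65
tool_pos: [0.5558, 0.2526, 0.0864]
ee_rot: [3.141, 0.009, -3.142]
wrist_force: [5.0, -0.7, -0.3]
width: 0.0006
finger_force: 2.2
```

Call:
carry_out:
  commands:
    - [0.007,-0.001,0.002,0,0,0]
    - [0.013,-0.003,0.003,0,0,0]
    - [0.019,-0.006,0.003,0,0,0]
    - [0.024,-0.009,0.003,0,0,0]
    - [0.028,-0.013,0.003,0,0,0]

```text
time: 3.15
tool_pos: [0.5276, 0.2408, 0.0838]
ee_rot: [3.138, 0.009, -3.141]
wrist_force: [5.0, 1.7, -0.8]
width: 0.0004
finger_force: 2.0
```

Call:
carry_out:
  commands:
    - [0.005,-0.005,0,0,0,0]
    - [0.009,-0.01,0,0,0,0]
    - [0.012,-0.015,0,0,0,0]
    - [0.015,-0.02,0,0,0,0]
    - [0.016,-0.024,0,0,0,0]

```text
time: 3.65
tool_pos: [0.5089, 0.2163, 0.0818]
ee_rot: [3.14, 0.002, -3.141]
wrist_force: [2.1, 4.1, 2.5]
width: 0.0007
finger_force: 1.9
```

Close to the stop; press gently on until the force rises.

Call:
carry_out:
  commands:
    - [0,-0.002,0,0,0,0]
    - [0,-0.004,0,0,0,0]
    - [0,-0.006,0,0,0,0]
    - [0,-0.007,0,0,0,0]
    - [0,-0.007,0,0,0,0]

```text
time: 4.15
tool_pos: [0.5083, 0.2134, 0.081]
ee_rot: [3.132, -0.001, -3.14]
wrist_force: [-0.7, 13.4, 3.2]
width: 0.0006
finger_force: 6.6
```

Call:
carry_out:
  commands:
    - [0,0.015,0,0,0,0]
    - [0,0.03,0,0,0,0]
    - [0,0.03,-0.03,0,0,0]
    - [0,0.03,-0.065,0,0,0]
    - [0,0.03,-0.1,0,0,0]

```text
time: 4.65
tool_pos: [0.5078, 0.2384, 0.1798]
ee_rot: [-3.139, -0.004, -3.141]
wrist_force: [-0.1, 0.5, 0.7]
width: 0.0006
finger_force: 0.0
```

Call:
carry_out:
  commands:
    - [0.002,-0.05,0,0,0,0]
    - [0.004,-0.1,0,0,0,0]
    - [0.007,-0.15,0,0,0,0]
    - [0.01,-0.2,0,0,0,0]
    - [0.014,-0.248,0,0,0,0]

```text
time: 5.15
tool_pos: [0.4938, -0.0112, 0.1795]
ee_rot: [-3.14, -0.003, -3.141]
wrist_force: [0.6, 0.2, 0.3]
width: 0.0003
finger_force: 0.0
```

Call:
carry_out:
  commands:
    - [0,-0.045,0,0,0,0]
    - [0,-0.075,0,0,0,0]
    - [0,-0.075,0,0,0,0]
    - [0,-0.075,0.02,0,0,0]
    - [0,-0.075,0.04,0,0,0]

```text
time: 5.65
tool_pos: [0.495, -0.0838, 0.1399]
ee_rot: [-3.141, -0.001, -3.142]
wrist_force: [-0.1, 0.3, -0.6]
width: 0.0006
finger_force: 0.0
```

```bash
python3 - <<'E'
from bench import *
from h import *
t=snapshot("top");o=get_obs();print(o["tool_pos"])
P,_=blobs(t,(0,150,90),(8,255,255),(225,220,290,300),.104);c,wh,a,b=lever(P);print(c,wh,a,b,np.degrees(np.arctan2(*(a-b)[::-1])))
c=t["img"][110:300,205:445];cv2.imwrite("pics/e.png",cv2.resize(c,None,fx=3.3,fy=3.1,interpolation=cv2.INTER_CUBIC)[:,:,::-1])
E
```

```text
[ 0.49247579 -0.08281381  0.13539726]
[500.18054199 193.48686218] (57.903953552246094, 13.510641098022461) [471.23306 192.97621] [529.12805 193.99751] -178.98936
```

View pics/e.png

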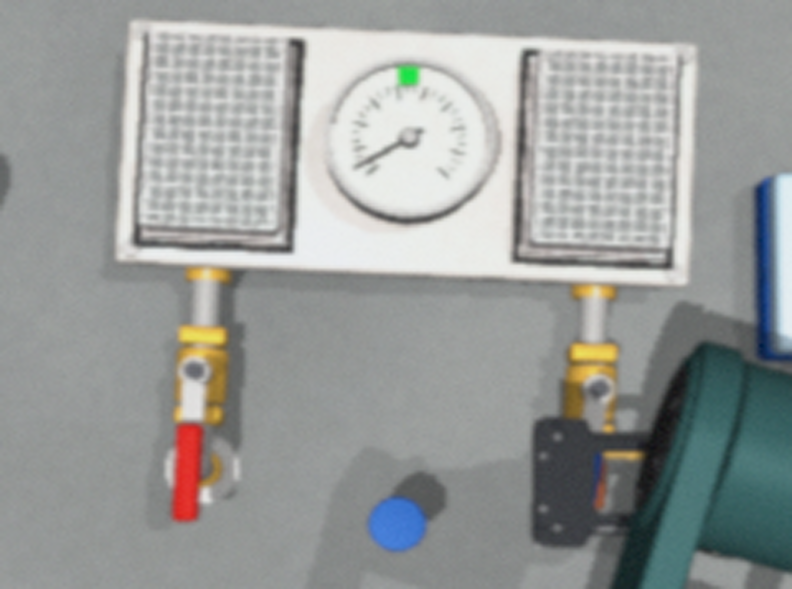

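The red lever now points straight out along its pipe, from (195,370) to (187,520) in the crop, and the force at the stop confirms it. The gripper is to the right of the blue lever and the needle hasn't moved.

Call:
carry_out:
  commands:
    - [0,0,0.03,0,0,0]
    - [0,0,0.057,0,0,0]
    - [0,0.007,0.057,0,0,0]
    - [0,0.014,0.057,0,0,0]
    - [0,0.02,0.057,0,0,0]

```text
time: 6.2
tool_pos: [0.4961, -0.0633, 0.0853]
ee_rot: [-3.141, 0.002, -3.14]
wrist_force: [0.2, -0.3, -0.2]
width: 0.0005
finger_force: 0.0
```

Call:
carry_out:
  commands:
    - [0,0.007,0,0,0,0]
    - [0,0.013,0,0,0,0]
    - [0,0.019,0,0,0,0]
    - [-0.001,0.025,0,0,0,0]
    - [-0.002,0.031,0,0,0,0]

```text
time: 6.7
tool_pos: [0.4983, -0.0349, 0.0854]
ee_rot: [-3.137, 0.004, 3.141]
wrist_force: [0.0, -6.1, 0.7]
width: 0.0006
finger_force: 2.3
```

Call:
carry_out:
  commands:
    - [-0.001,0.006,0.002,0,0,0]
    - [-0.003,0.012,0.003,0,0,0]
    - [-0.005,0.018,0.003,0,0,0]
    - [-0.008,0.023,0.003,0,0,0]
    - [-0.011,0.027,0.003,0,0,0]

```text
time: 7.2
tool_pos: [0.5082, -0.0063, 0.0813]
ee_rot: [-3.141, 0.0, -3.141]
wrist_force: [-2.5, -4.3, 0.0]
width: 0.0003
finger_force: 1.8
```

```bash
cat > n.py <<'E'
from bench import *
from h import *
import sys
t=snapshot("top");o=get_obs();print(o["tool_pos"],o["wrist_force"])
G,_=blobs(t,(50,120,80),(75,255,255),(315,125,345,145),.116)
g=cv2.cvtColor(np.ascontiguousarray(t["img"]),cv2.COLOR_RGB2GRAY).astype(np.float32)
C=np.array([.7106,.0674])
# radial darkness profile sampled in world angle, r 10..26 mm (inside the tick ring)
A=np.radians(np.arange(-60,181,1.0)); r=np.arange(.012,.027,.001)
X=np.stack([C[0]+r[:,None]*np.cos(A),C[1]+r[:,None]*np.sin(A),np.full((len(r),len(A)),.116)],-1)
c=X@t["R"].T+t["t"]; u=c[...,0]/c[...,2]*t["fx"]+t["cx"]; v=c[...,1]/c[...,2]*t["fy"]+t["cy"]
m=cv2.remap(g,u.astype(np.float32),v.astype(np.float32),cv2.INTER_LINEAR).mean(0)
w=np.clip(np.median(m)-m-15,0,None); k=w.argmax(); sl=slice(max(k-12,0),k+13)
print("needle deg",np.degrees((A[sl]*w[sl]).sum()/w[sl].sum()),"dark",m[k],np.median(m),"band deg",np.degrees(np.arctan2(*(G.mean(0)-C)[::-1])))
cv2.imwrite(f"pics/{sys.argv[1]}.png",cv2.resize(t["img"][120:190,295:365],None,fx=6,fy=6,interpolation=cv2.INTER_CUBIC)[:,:,::-1])
E
python3 n.py f; python3 - <<'E'
E
```

```text
[ 0.50855681 -0.00549325  0.08105455] [-1.84246622 -1.89249377  1.17535805]
needle deg 23.745859684325172 dark 149.37051 231.11615 band deg -0.2836954486685446
```

View pics/f.png

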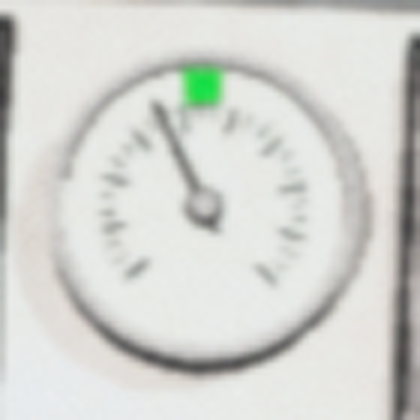

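The needle tip is at (155,103), the dial centre at (202,206) and the band at (203,88). So the needle has about 24° to go, which is about 13.5° of lever.

Call:
carry_out:
  commands:
    - [-0.002,0.002,0,0,0,0]
    - [-0.004,0.003,0,0,0,0]
    - [-0.006,0.004,0,0,0,0]
    - [-0.008,0.005,0,0,0,0]
    - [-0.008,0.005,0,0,0,0]

```text
time: 7.75
tool_pos: [0.5161, -0.0006, 0.0804]
ee_rot: [3.14, -0.0, -3.141]
wrist_force: [-2.2, -0.0, 1.0]
width: 0.0003
finger_force: 1.2
```

```bash
python3 n.py g
```

```text
[ 0.51609548 -0.00063618  0.08034337] [-2.61026029 -0.78821282  2.19390806]
needle deg 9.262153896752467 dark 152.31158 230.94936 band deg -0.335036628633266
```

Call:
carry_out:
  commands:
    - [-0.002,0.001,0,0,0,0]
    - [-0.004,0.002,0,0,0,0]
    - [-0.0055,0.002,0,0,0,0]
    - [-0.0055,0.002,0,0,0,0]
    - [-0.0055,0.002,0,0,0,0]

```text
time: 8.3
tool_pos: [0.5214, 0.0012, 0.0801]
ee_rot: [3.141, -0.0, -3.141]
wrist_force: [-3.0, 1.4, 1.2]
width: 0.0008
finger_force: 1.3
```

```bash
python3 n.py i
```

```text
[0.52142041 0.00108525 0.0801401 ] [-2.81674925  1.24301385  0.15805619]
needle deg 1.3222771770305222 dark 155.27037 231.34785 band deg -0.2836954486685446
```

Within 1.6° of the band middle. Now I back away along −x and lift clear.

Call:
carry_out:
  commands:
    - [0.01,-0.003,0,0,0,0]
    - [0.025,-0.008,0,0,0,0]
    - [0.03,-0.01,-0.03,0,0,0]
    - [0.03,-0.01,-0.07,0,0,0]
    - [0.03,-0.01,-0.11,0,0,0]

```text
time: 8.85
tool_pos: [0.4911, -0.0098, 0.1914]
ee_rot: [-3.141, 0.001, 3.141]
wrist_force: [1.4, -1.0, -0.2]
width: 0.0006
finger_force: 0.0
```

Call:
carry_out:
  commands:
    - [0.04,0,0,0,0,0]
    - [0.08,0,0,0,0,0]
    - [0.12,0,0,0,0,0]
    - [0.12,0,0,0,0,0]
    - [0.12,0,0,0,0,0]

```text
time: 9.35
tool_pos: [0.3719, -0.0096, 0.1911]
ee_rot: [-3.141, 0.004, 3.141]
wrist_force: [-0.7, 1.3, -0.6]
width: 0.0004
finger_force: 0.0
```

```bash
python3 n.py j; python3 - <<'E'
from bench import *
from h import *
t=snapshot("top");cv2.imwrite("pics/k.png",t["img"][:,:,::-1])
E
```

```text
[ 0.37237602 -0.00962667  0.19096511] [ 0.15964654 -0.28487514  0.05604108]
needle deg 1.424625261086947 dark 152.28171 229.18275 band deg -0.23974330305661468
```

View pics/k.png

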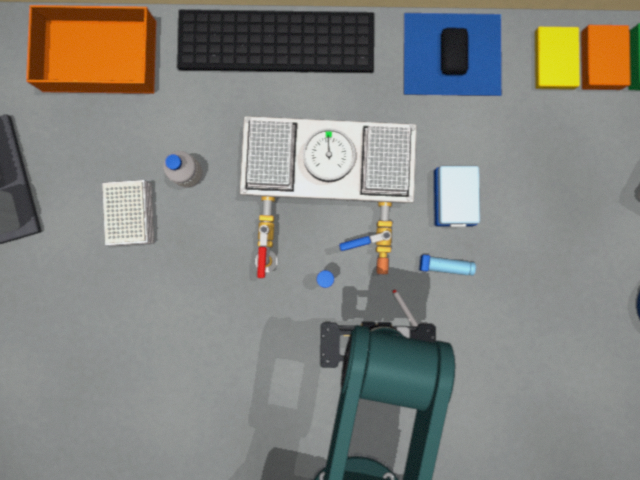

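View pics/j.png

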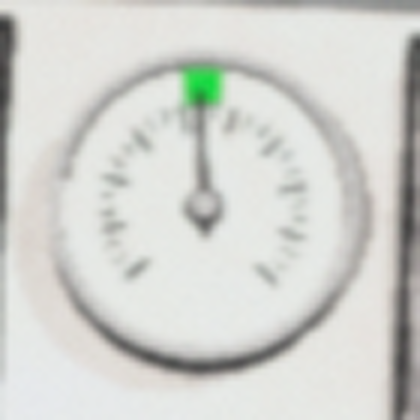

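The needle tip, at (202,95), lies in the middle of the green band. The red lever is in line with its pipe, every other object is where it was, and the arm is clear.

```bash
python3 -c "
from bench import *
print(close_job())"
```

```text
the job is handed in; nothing more can be done
None
```

The job is handed in: the supply valve is fully open against its stop, the needle stands in the green band about 1.7° from its middle, and the hand is clear with nothing else visibly moved; the judge returned no verdict.

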